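# Clamp the biscuit tin and hold the lid press down

## Robot

A 7-joint arm with a two-finger parallel gripper is mounted at the origin on the work surface. World frame = base frame: x ahead of the robot, y to its left, z up, the work surface at z = 0. Lengths are in m, angles in rad, forces in N, time in s.
With the tool pointing down it reaches from about 0.425 to 0.925 m from the base axis. Payload 6.8 kg.
Tool frame: the origin (TCP) lies midway between the tips of the shut fingers; the grasp point (between the pads) lies 19 mm behind it (r.grip_depth is the distance from the TCP to the grasp point, in m); z points along the fingers, y is the line along which they close (so a half turn about z gives the same grasp; the last joint's range is limited). The gripper opens to 85 mm and grips with 20 to 120 N. Pads are 22 mm wide; open, the fingers measure 114 mm over their backs; the gripper's body (76 mm by 85 mm) begins 54 mm behind the grasp point. The pads swing forward as they close: fully open they stand 13 mm farther back than shut.
Start: joints at [-1.367, 0.477, 0.022, 1.555, -0.011, 1.109, -0.083], TCP at [0.207, 0.642, 0.231] pointing down, gripper open.
Joint ranges: [-2.96, 2.96], [-0.34, 2.1], [-1.41, 1.46], [0.24, 2.44], [-1.37, 4.51], [0.17, 1.92], [-2.96, 2.96]. Speed limits (rad/s): [2.39, 2.39, 3.14, 3.14, 3.14, 3.14, 3.14].

## Interface

Orientations are given as a rotation vector (axis times angle).
In Python, from bench import telemetry, grab_frame, calibration, order, silhouettes, r gives the robot as it stands.
- The arm moves only by the tool apply_moves, never from a script. Its argument "moves" is a list of rows, each a list of 7 numbers: the turn, a rotation vector about the tool's x, y, z scaled (see below), then the shift along the tool's x, y, z scaled (see below), then the opening, from -1 (shut) to 1 (fully open). A call has exactly 8 rows; each row shifts and turns the commanded pose from where the row before left it, along the tool's axes as they then stand; what a row does not reach is not made up. The controller multiplies each number of a shift by 1000 mm and each number of a turn by 6 degrees. A row lasts 1/12 s, in which the tool goes at most 41.7 mm and 7.16 degrees, less where a joint would pass 70% of its speed; a pose out of reach is approached as far as the arm can. A call with a number of a shift or a turn outside -1 to 1 is refused whole. A call with a gripper value outside its range is refused whole. The fingers move at their own pace and stop on an object; "grip_force" is the grip in N (left out, the last holds). Time passes only in rows, so rows that do not move let the fingers close, or fill a call up. It gives the time, the measured TCP pose, the force, the opening and the grip force at its end, in the units of the state.
- telemetry.get_obs(): the state, without advancing time (a new reading comes with each control period).
- grab_frame(name): name is "scene" or "top" or "wrist"; returns the picture (420x560x3 uint8, blue, green, red); there is no depth.
- calibration(name): a dict with "fx", "fy", "cx", "cy" (pixels), "world_from_camera" (4x4, takes a point from camera to world coordinates); the wrist camera has in their place "mount" (4x4, takes a point from camera to tool coordinates, whose origin is the TCP and whose axes are the flange's). Camera axes: x right, y down, z forward; pixel columns grow to the right and rows downward; lengths in m; the calibration is good to about 2 mm. A picture is of the moment at which its call begins: read the wrist's pose just before it. calibration takes no time and is no camera call.
- order.hand_in(): hands the job in; it is judged then, once.
Trained networks look in the newest picture that a camera, given by its name, has taken for a name from the list of things; names that differ only in an ending like _2 or _b are one class to them, and where a whole thing is asked for, a point or a joint stands for the part that bears it (a point fixed in the world has none). Each returns a list of dicts, best first, with "p" (0 to 1); they miss things now and then, are a little off and sometimes report something else, mostly with a low value. They report only what shows in the picture. A call takes as long as a camera call. They do not tell look-alikes from the thing itself.
- silhouettes(thing, camera): "mask" (420x560 bool, what is visible of it) and "extent" ([centre column, centre row, width, height] in pixels, round what is visible of it).
The state is a dict: "clock": time; "joints": joint angles; "qvel": joint speeds; "tau": joint torques, N m; "tcp_pos": TCP position; "orientation": TCP orientation; "contact_force": force on the tool from outside, world axes, zero at the start; "moment": the same for the moment, N m; "grip_width": finger opening in m; "gripper_force": force on a finger pad.
Only numpy, scipy, OpenCV 4.12 (cv2) and the standard library are available. Lean on these libraries where they do the work, as an engineer would, in place of code of your own. Each camera call takes 0.05 s, during which the arm holds its last target. There are 200 camera calls.

## Task

The red biscuit tin stands loose in the blue lid press: turn the press's captive brass hex nut clockwise with the fingers until it is tight and the rubber jaw clamps the tin. Only then push down the red paddle at the end of the press lever until the needle stands in the green band, never letting it run into the red, and keep it pressed there; the program finishes while still holding the paddle down, with nothing let go. Leave everything else on the bench undisturbed.

Things in the scene. Friction and masses are not known exactly. Their poses are not given: they have to be found in the camera images.
- press: blue bench lid press, fixed, yaw varies. Origin on the bench under the tin's place, z up. Bed 12 mm thick, x -180 to +75, y -75 to +160 mm. Tin stands between a fence (x +40 to +55, 52 mm high) and the jaw on the -x side; low side stops 28 mm high. Nut at (-135, 0) mm. Two cheeks at y 105 to 155, 172 mm high, carry the lever hinge; handling room is clear on the -x and -y sides
- nut_mid (a point): middle of the brass hex nut: 34 mm across flats, 28 mm tall, vertical axis, 69 mm above the bench, 14 mm under its top face; a stud end stands 9 mm above it. Under it a washer of 40 mm (top at 55 mm) and a housing 56 mm square (top at 42 mm); the jaw is 39 mm high. Axes turn with the nut: one pair of flats faces +y and -y, the others lie at 60 degrees; a red stripe on top points along +x
- nut (a joint): turn of the nut in rad, growing clockwise seen from above; starts at 0 to 0.5, hard stop at 2.0. It stays where it is left (friction 0.1 N m). At 0 its point's axes are the press's. It drives the jaw 4 mm per rad: the pad meets the tin, pushes it against the fence and clamps it from about 1.2 on; tight means beyond 1.6
- jaw_pad: black rubber pad of the jaw, 46 mm wide, 22 mm high, sprung (2.5 N per mm) on the jaw; presses the tin in the press's +x direction; its origin is 6.5 mm behind the pad's rear face, 15 mm above the bench
- tin: red and white square biscuit tin with white lid, 80 x 80 mm, 70 mm tall, 0.3 to 0.5 kg, standing loose on the bed with about 2 mm play; origin at the centre of its underside
- lever (a joint): angle of the press lever in rad: 0 up (let go, 0.384 above level), grows as the paddle is pushed down, level at 0.384, stop at 0.46. Spring return: about 7 N at the paddle starts it, 10 to 15 N holds it in the green band. The needle is in the green band from 0.32 to 0.39 and in the red beyond 0.41
- lever_hinge (a point): middle of the lever's hinge, 150 mm above the bench, 120 mm along the press's +y; the hinge axis is the press's x. The lever reaches from here towards the press's -y
- paddle_top (a point): middle of the top face of the red paddle at the lever's end, 255 mm from the hinge along the lever and 14 mm above the lever's centre line; 70 mm (press x) by 64 mm along the lever, 14 mm thick; axes swing with the lever, and are the press's while it is let go. 259 mm above the bench when let go, about 171 mm in the middle of the green band
- foot: black rubber ball foot of 28 mm on a spring plunger under the lever, 120 mm from the hinge; meets the tin's lid at a lever angle of about 0.29 and is then pressed with about 2 N plus 0.7 N per mm; origin on the lever's centre line
- spare_tin: bystander: another red and white tin, 80 x 80 x 70 mm, origin under its centre
- gold_tin: bystander: gold tin with white lid, 80 x 80 x 70 mm, origin under its centre
- ribbon_spool: bystander: spool of red ribbon lying flat, 100 mm across, 36 mm high, origin under its centre
- gold_spool: bystander: spool of yellow ribbon lying flat, 90 mm across, 30 mm high, origin under its centre
- candy_jar: bystander: amber jar with white cap, 76 mm across, 130 mm tall, origin under its centre
- gift_carton: bystander: cardboard box 100 x 140 x 70 mm, origin under its centre
- tape_roll: bystander: roll of white tape lying flat, 90 mm across, 24 mm high, origin under its centre
- dial (a point): middle of the dial's green band, above the hinge on the press's +x side, 250 mm above the bench: a fixed arc of segments, outer radius 110 mm about the hinge axis (white, then green, a thin yellow one, then red); a black needle on the lever, upright when the lever is level, sweeps in front of it on the +x side and enters green from the white side as the paddle goes down
- lever_arm: the aluminium lever with its red paddle, one rigid piece; bar 16 mm wide, 24 mm high; origin on the hinge axis at its middle
Not all that is in view belongs to the job. What is shaped like the tin but orange is not meant.

How it is judged:
By the outcome, as a careful person would: the job done as asked, in the order asked, and still so for the second after the job is handed in, while the arm keeps its last pose, push and grip.
It also fails if it takes over 67 s, if anything falls off the work surface, if the arm or the gripper's body presses on something with over 40 N, if the wrist force passes 120 N, or if a joint passes its speed limit or range.

## Working session

There is one attempt and no reset: what is moved stays moved. The work goes in short steps, Python scripts to look and compute and a tool call to move; the robot and the scene stay as the last step left them, time stands still between calls to the robot, and variables do not carry over. Pictures are saved under pics/ and viewed, at most 10 in all, crops included, and the job is handed in when it is done.

Besides the shell and the picture viewer there is one more tool, called after "Call:" as name([rows], argument=value, ...), one row to a line, values as JSON. apply_moves: Moves the arm, as the interface text tells. Its arguments: {"type":"object","properties":{"moves":{"type":"array"},"grip_force":{"type":"number"}},"required":["moves"]}

```bash
ls; mkdir -p pics
python3 - <<'E'
from bench import telemetry, grab_frame, calibration
import cv2,numpy as np
o=telemetry.get_obs();print({k:np.round(v,3) for k,v in o.items()})
a=grab_frame("scene");b=grab_frame("top")
cv2.imwrite("pics/s.png",a);cv2.imwrite("pics/t.png",b)
for c in("scene","top","wrist"):print(calibration(c))
E
```

```text
pics
{'clock': np.float64(0.0), 'joints': array([-1.367,  0.478,  0.022,  1.556, -0.011,  1.109, -0.083]), 'qvel': array([-0.001, -0.001, -0.   ,  0.001,  0.001, -0.   ,  0.   ]), 'tau': array([ 0.0000e+00, -5.9646e+01,  1.6080e+00, -2.8120e+01,  1.2000e-02,
        9.0000e-03, -0.0000e+00]), 'tcp_pos': array([0.207, 0.642, 0.23 ]), 'orientation': array([-4.880e-01, -3.103e+00,  3.000e-03]), 'contact_force': array([ 0.031,  0.736, -0.258]), 'moment': array([ 0.028,  0.004, -0.018]), 'gripper_force': np.float64(0.0), 'grip_width': np.float64(0.086)}
{'fx': 418.93464177691374, 'fy': 418.93464177691374, 'cx': 277.8502519477306, 'cy': 205.69226795704554, 'world_from_camera': array([[ 0.16688298,  0.64476465, -0.74594143,  1.5460075 ],
       [ 0.98592293, -0.10122312,  0.13307837, -0.22735473],
       [ 0.01029771, -0.75764928, -0.65258067,  1.0454173 ],
       [ 0.        ,  0.        ,  0.        ,  1.        ]])}
{'fx': 427.85953306392673, 'fy': 427.85953306392673, 'cx': 285.3829311236626, 'cy': 205.76472134204622, 'world_from_camera': array([[-0.02226471, -0.99048011,  0.1358434 ,  0.42063553],
       [-0.99966061,  0.02021791, -0.01642864, -0.05457668],
       [ 0.01352577, -0.13616307, -0.9905941 ,  1.40067716],
       [ 0.        ,  0.        ,  0.        ,  1.        ]])}
{'fx': 362.46745271145033, 'fy': 362.46745271145033, 'cx': 278.7038370369784, 'cy': 208.99012763791157, 'mount': array([[-2.05307055e-04, -9.52796071e-01, -3.03610945e-01,
         7.76264356e-02],
       [ 9.99999526e-01, -4.84460559e-04,  8.44123585e-04,
         4.63897730e-04],
       [-9.51365163e-04, -3.03610628e-01,  9.52795719e-01,
        -1.42923727e-01],
       [ 0.00000000e+00,  0.00000000e+00,  0.00000000e+00,
         1.00000000e+00]])}
```

View pics/s.png

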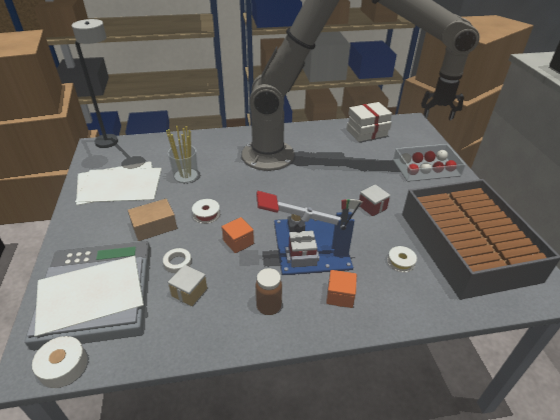

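View pics/t.png

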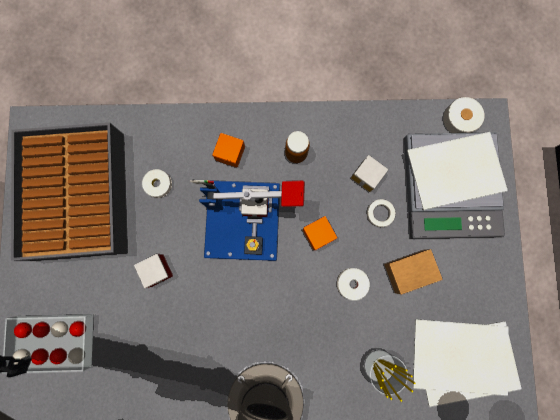

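The views show the blue press with the nut at top px (253,244), on the robot side (press -x toward the robot). The paddle is at (293,193) and the tin under the lever at about (254,203). The orange boxes are decoys. Next I estimate the press pose.

```bash
cat > h.py <<'E'
import numpy as np,cv2
from scipy.spatial.transform import Rotation as R
from bench import telemetry, grab_frame, calibration, order, silhouettes
def cam(n,o=None):
    c=calibration(n);K=np.array([[c['fx'],0,c['cx']],[0,c['fy'],c['cy']],[0,0,1]])
    if n!='wrist': return K,c['world_from_camera']
    T=np.eye(4);T[:3,:3]=R.from_rotvec(o['orientation']).as_matrix();T[:3,3]=o['tcp_pos']
    return K,T@c['mount']
def ray(K,T,uv):
    d=T[:3,:3]@np.linalg.solve(K,[uv[0],uv[1],1]);return T[:3,3],d
def plane(K,T,uv,z):
    p,d=ray(K,T,uv);return p+d*(z-p[2])/d[2]
def proj(K,T,P):
    P=np.atleast_2d(P);q=(P-T[:3,3])@T[:3,:3]@K.T;return q[:,:2]/q[:,2:]
def press2w(p,pose):
    x,y,a=pose;p=np.atleast_2d(p).astype(float);c,s=np.cos(a),np.sin(a)
    return np.c_[x+c*p[:,0]-s*p[:,1],y+s*p[:,0]+c*p[:,1],p[:,2]]
E
python3 - <<'E'
from h import *
K,T=cam('top');b=grab_frame('top')
for n in('nut_mid','paddle_top','tin','press','jaw_pad'):
    for s in silhouettes(n,'top')[:3]:print(n,round(s['p'],2),np.round(s['extent'],1))
h=cv2.cvtColor(b,cv2.COLOR_BGR2HSV)
m=cv2.inRange(h,(105,150,50),(125,255,255))
n,l,st,c=cv2.connectedComponentsWithStats(m);i=1+np.argmax(st[1:,4])
ys,xs=np.where(l==i)
W=np.array([plane(K,T,(x,y),.012)[:2] for x,y in zip(xs,ys)],np.float32)
# robust: robot-side and -y edges
print(st[i],cv2.minAreaRect(W))
print('nut',plane(K,T,(253,244),.085))
cv2.imwrite('pics/t2.png',cv2.resize(b[150:290,180:340],None,fx=4,fy=4,interpolation=2))
E
```

```text
nut_mid 0.44 [251.7 242.9  14.3  12.3]
paddle_top 0.97 [254.8 193.4  97.4  25.8]
tin 0.96 [317.9 231.9  38.5  30.9]
tin 0.82 [257.8 202.9  26.5  31.1]
tin 0.73 [229.1 149.4  31.2  33.7]
press 0.84 [247.3 222.4 111.4  82.4]
jaw_pad 0.38 [254.2 216.4  12.5   2.3]
[ 204  199   74   62 2955] ((0.5387060046195984, 0.06699052453041077), (0.23272402584552765, 0.19419385492801666), 86.45917510986328)
nut [0.48488044 0.02542716 0.085     ]
```

View pics/t2.png

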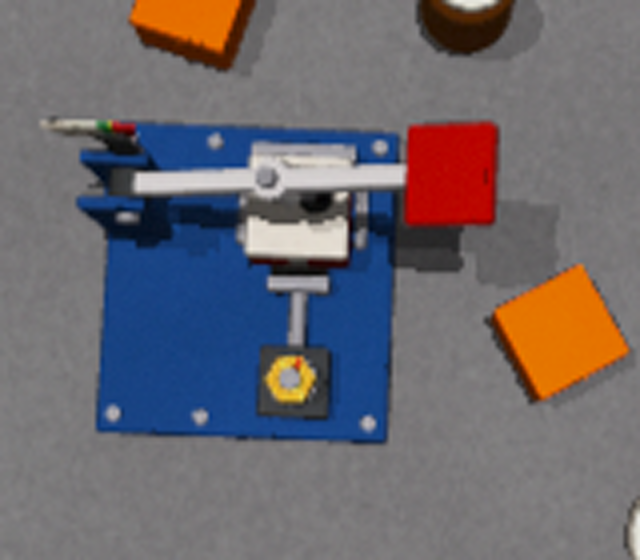

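The enlarged crop shows the bed corners at crop px (97,430), (386,441) and (398,135), the nut at (290,379) with its red stripe pointing up and slightly right, and the paddle centre at (452,174).

Run:
```python
from h import *
from scipy.optimize import least_squares
K,T=cam('top')
obs=np.array([[97,430],[386,441],[398,135],[290,379],[452,174],[266,177]])/4+[180,150]-.4
M=np.array([[-.18,.16,.012],[-.18,-.075,.012],[.075,-.075,.012],[-.135,0,.088],[0,-.111,.2585],[0,.120-.12*np.cos(.384)+.012*np.sin(.384),.150+.12*np.sin(.384)+.018]])
f=lambda q:(proj(K,T,press2w(M,q))-obs).ravel()
s=least_squares(f,[.62,.03,0],loss='soft_l1');print(s.x,f(s.x).round(1))
q=s.x;n=press2w([[-.135,0,.069]],q);print(n)
o=telemetry.get_obs();print(R.from_rotvec(o['orientation']).as_matrix().round(3))
```

```text
[ 0.61863216  0.01952021 -0.06150215] [-0.6  0.3  0.2  0.5  0.4 -0.8  0.1 -0.1 -0.9 -0.1  0.9  0. ]
[[0.4838874  0.02781777 0.069     ]]
[[-0.952  0.307 -0.   ]
 [ 0.307  0.952 -0.   ]
 [-0.    -0.    -1.   ]]
```

Call:
apply_moves([
  [0,0,0,-0.0188,-0.0208,0.0008,1],
  [0,0,0,-0.0188,-0.0208,0.0008,1],
  [0,0,0,-0.0188,-0.0208,0.0008,1],
  [0,0,0,-0.0188,-0.0208,0.0008,1],
  [0,0,0,-0.0188,-0.0208,0.0008,1],
  [0,0,0,-0.0188,-0.0208,0.0008,1],
  [0,0,0,-0.0188,-0.0208,0.0008,1],
  [0,0,0,-0.0188,-0.0208,0.0008,1],
])

```text
clock: 1.07
tcp_pos: [0.2997, 0.4367, 0.2251]
orientation: [0.488, 3.103, 0.001]
contact_force: [-0.0, -0.1, 0.6]
grip_width: 0.0854
gripper_force: 0.0
```

Call:
apply_moves([
  [0,0,0,-0.0188,-0.0208,0.0008,1],
  [0,0,0,-0.0188,-0.0208,0.0008,1],
  [0,0,0,-0.0188,-0.0208,0.0008,1],
  [0,0,0,-0.0188,-0.0208,0.0008,1],
  [0,0,0,-0.0188,-0.0208,0.0008,1],
  [0,0,0,-0.0188,-0.0208,0.0008,1],
  [0,0,0,-0.0188,-0.0208,0.0008,1],
  [0,0,0,-0.0188,-0.0208,0.0008,1],
])

```text
clock: 1.73
tcp_pos: [0.3917, 0.2322, 0.2187]
orientation: [0.488, 3.103, 0.001]
contact_force: [0.4, 0.3, 0.3]
grip_width: 0.0854
gripper_force: 0.0
```

Call:
apply_moves([
  [0,0,0,-0.0188,-0.0208,0.0008,1],
  [0,0,0,-0.0188,-0.0208,0.0008,1],
  [0,0,0,-0.0188,-0.0208,0.0008,1],
  [0,0,0,-0.0188,-0.0208,0.0008,1],
  [0,0,0,-0.0188,-0.0208,0.0008,1],
  [0,0,0,-0.0188,-0.0208,0.0008,1],
  [0,0,0,-0.0188,-0.0208,0.0008,1],
  [0,0,0,0,0,0,1],
])

```text
clock: 2.4
tcp_pos: [0.4736, 0.0491, 0.2133]
orientation: [0.499, 3.1, -0.002]
contact_force: [0.4, -0.1, 0.2]
grip_width: 0.0854
gripper_force: 0.0
```

Run:
```python
from h import *
o=telemetry.get_obs();b=grab_frame('wrist');K,T=cam('wrist',o)
print(o['clock'],o['tcp_pos'],R.from_rotvec(o['orientation']).as_matrix().round(3),o['joints'].round(2))
q=[ 0.61863216 , 0.01952021, -0.06150215]
p=proj(K,T,press2w([[-.135,0,.083]],q))[0];print(p)
for s in silhouettes('nut_mid','wrist')[:3]:print(s['p'],s['extent'])
x,y=p.astype(int);x0,y0=max(x-100,0),max(y-75,0);print(x0,y0)
cv2.imwrite('pics/w.png',b);cv2.imwrite('pics/wc.png',cv2.resize(b[y0:y0+150,x0:x0+200],None,fx=4,fy=4,interpolation=2))
```

```text
2.4 [0.47361289 0.04907406 0.21331192] [[-0.95   0.314  0.002]
 [ 0.314  0.95  -0.002]
 [-0.002 -0.001 -1.   ]] [-0.57  0.17  0.38  2.06 -0.07  0.93  1.1 ]
[256.71043687 216.96876748]
0.88 [261.2, 211.7, 45.3, 49.8]
156 141
```

View pics/wc.png

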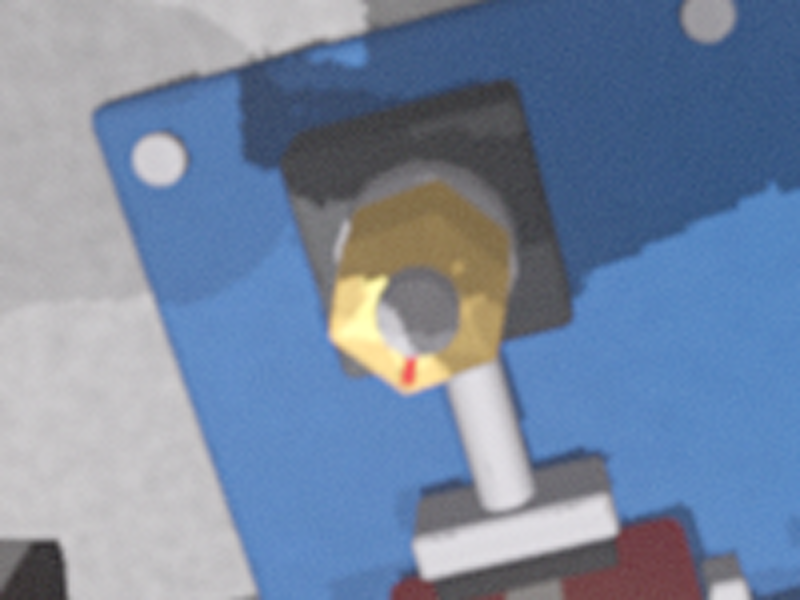

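The wrist crop shows the nut with its stripe vertex at crop px (408,393) and its neighbouring vertices at (498,362) and (330,335). The housing corners are (285,150), (515,85) and (572,320), and the bed corner is (95,110). I fit the pose and nut angle from these.

Run:
```python
from h import *
from scipy.optimize import least_squares
o=dict(tcp_pos=[0.47361289,0.04907406,0.21331192],orientation=telemetry.get_obs()['orientation'])
K,T=cam('wrist',o)
ob=np.array([[95,110],[285,150],[515,85],[572,320],[408,393],[498,362],[330,335]])/4+[156,141]-.4
M=np.array([[-.18,-.075,.012],[-.163,-.028,.042],[-.163,.028,.042],[-.107,.028,.042]])
r=.017/np.cos(np.pi/6)
def P(q):
    a=-q[3]+np.array([0,np.pi/3,-np.pi/3])
    return press2w(np.r_[M,np.c_[-.135+r*np.cos(a),r*np.sin(a),0*a+.083]],q)
f=lambda q:(proj(K,T,P(q))-ob).ravel()
s=least_squares(f,[.6186,.0195,-.0615,.2],loss='soft_l1');q=s.x
print(q,f(q).round(1));print('nut',press2w([[-.135,0,.069]],q))
```

```text
Traceback (most recent call last):
  File "h.py", line 16, in press2w
    x,y,a=pose;p=np.atleast_2d(p).astype(float);c,s=np.cos(a),np.sin(a)
    ^^^^^
ValueError: too many values to unpack (expected 3)
```

```bash
sed -i 's/x,y,a=pose;/x,y,a=pose[:3];/' h.py
cat > fit.py <<'E'
from h import *
from scipy.optimize import least_squares
o=dict(tcp_pos=[0.47361289,0.04907406,0.21331192],orientation=telemetry.get_obs()['orientation'])
K,T=cam('wrist',o)
ob=np.array([[95,110],[285,150],[515,85],[572,320],[408,393],[498,362],[330,335]])/4+[156,141]-.4
M=np.array([[-.18,-.075,.012],[-.163,-.028,.042],[-.163,.028,.042],[-.107,.028,.042]])
r=.017/np.cos(np.pi/6)
def P(q):
    a=-q[3]+np.array([0,np.pi/3,-np.pi/3])
    return press2w(np.r_[M,np.c_[-.135+r*np.cos(a),r*np.sin(a),0*a+.083]],q)
f=lambda q:(proj(K,T,P(q))-ob).ravel()
s=least_squares(f,[.6186,.0195,-.0615,.2],loss='soft_l1');q=s.x
print(q,f(q).round(1));print('nut',press2w([[-.135,0,.069]],q))
o=telemetry.get_obs();print(o['tcp_pos'],R.from_rotvec(o['orientation']).as_matrix().round(3))
E
python3 fit.py
```

```text
[ 0.61841506  0.02439171 -0.05507495  0.42111633] [-2.7 -0.2 -2.6  1.3  1.   1.5  2.   1.  -0.1 -0.8  0.1 -1.1  0.2 -0.7]
nut [[0.48361976 0.03182307 0.069     ]]
[0.47209874 0.05357506 0.21299168] [[-0.951  0.309  0.   ]
 [ 0.309  0.951  0.   ]
 [-0.     0.    -1.   ]]
```

Call:
apply_moves([
  [0,0,0,-0.0062,-0.0062,0.016,1],
  [0,0,0,-0.0062,-0.0062,0.016,1],
  [0,0,0,-0.0062,-0.0062,0.016,1],
  [0,0,0.8,0,0,0,1],
  [0,0,0.75,0,0,0,1],
  [0,0,0,0,0,0,1],
  [0,0,0,0,0,0,1],
  [0,0,0,0,0,0,1],
])

```text
clock: 3.17
tcp_pos: [0.4838, 0.0321, 0.1651]
orientation: [0.732, 3.055, 0.001]
contact_force: [0.5, -0.0, -0.2]
grip_width: 0.0855
gripper_force: 0.0
```

Run:
```python
from h import *
for i in range(3):
    o=telemetry.get_obs();b=grab_frame('wrist')
K,T=cam('wrist',o);np.savez('w2.npz',p=o['tcp_pos'],r=o['orientation'])
print(o['clock'],o['tcp_pos'],np.abs(o['qvel']).max(),R.from_rotvec(o['orientation']).as_matrix().round(3))
cv2.imwrite('pics/w2.png',cv2.resize(b[110:310,140:400],None,fx=3,fy=3,interpolation=2))
```

```text
3.2667 [0.48387303 0.03164202 0.16511702] 0.006248753629246849 [[-0.891  0.454  0.   ]
 [ 0.454  0.891  0.   ]
 [-0.     0.001 -1.   ]]
```

View pics/w2.png

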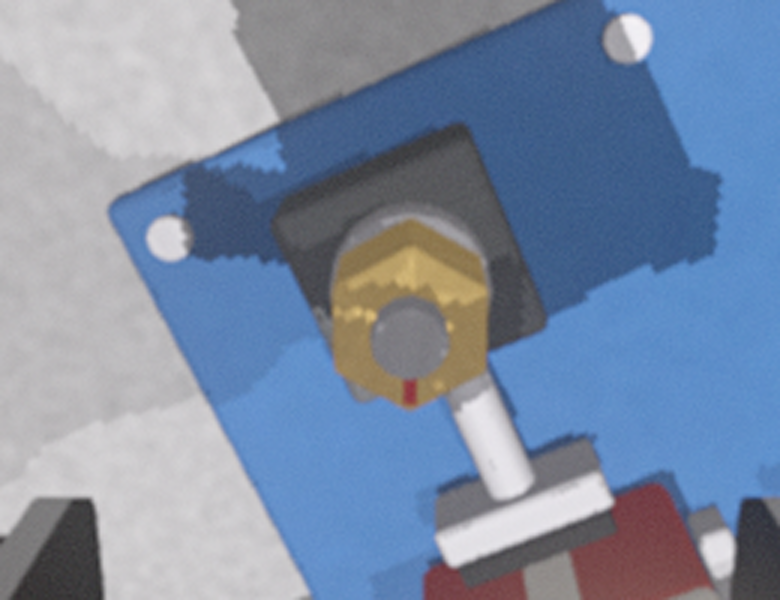

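This crop shows the stripe pointing straight down the picture at column 410, flat edges near columns 332 and 489, and front vertices at (410,408), (333,372) and (488,366). The nut is aligned with the fingers, and I compute its centre next.

```bash
cat > fit2.py <<'E'
from h import *
from scipy.optimize import least_squares
d=np.load('w2.npz');o=dict(tcp_pos=d['p'],orientation=d['r'])
K,T=cam('wrist',o)
ob=np.array([[410,408],[488,366],[333,372],[109,205]])/3+[140,110]-.33
r=.017/np.cos(np.pi/6)
def P(q):
    a=q[2]+np.array([0,np.pi/3,-np.pi/3])
    return np.c_[q[0]+r*np.cos(a),q[1]+r*np.sin(a),0*a+.083]
f=lambda q:(proj(K,T,P(q))-ob[:3]).ravel()
s=least_squares(f,[.484,.03,-.47]);q=s.x
print(q,f(q).round(1))
A=R.from_rotvec(d['r']).as_matrix()
print('offset tool',A.T@(np.array([q[0],q[1],.083])-d['p']), 'tool x ang',np.arctan2(A[1,0],A[0,0])-np.pi)
c=plane(K,T,ob[3],.012);v=np.array([q[0],q[1]])-c[:2];print('yaw est',np.arctan2(v[1],v[0])-np.arctan2(.075,.045),np.hypot(*v),np.hypot(.075,.045))
print(np.abs(telemetry.get_obs()['qvel']).max())
E
python3 fit2.py
```

```text
[ 0.48381102  0.03026167 -0.43667085] [ 0.5  0.4 -0.5 -0.1  0.1 -0.3]
offset tool [-0.00055716 -0.00130275  0.08211642] tool x ang -0.47177491168882213
yaw est -0.06389025904346457 0.08432393625070539 0.08746427842267951
0.006155699156086437
```

Call:
apply_moves([
  [0,0,0,-0.0005,-0.0013,0.017,1],
  [0,0,0,0,0,0.018,1],
  [0,0,0,0,0,0.018,1],
  [0,0,0,0,0,0.018,1],
  [0,0,0,0,0,0.018,1],
  [0,0,0,0,0,0.015,1],
  [0,0,0,0,0,0,1],
  [0,0,0,0,0,0,1],
])

```text
clock: 3.98
tcp_pos: [0.4833, 0.0296, 0.0607]
orientation: [-0.737, -3.053, 0.001]
contact_force: [-0.8, 0.2, 0.6]
grip_width: 0.0856
gripper_force: 0.0
```

Call:
apply_moves([
  [0,0,0,0,0,0,-1],
  [0,0,0,0,0,0,-1],
  [0,0,0,0,0,0,-1],
  [0,0,0,0,0,0,-1],
  [0,0,0,0,0,0,-1],
  [0,0,0,0,0,0,-1],
  [0,0,0,0,0,0,-1],
  [0,0,0,0,0,0,-1],
], grip_force=50)

```text
clock: 4.65
tcp_pos: [0.4841, 0.0298, 0.0617]
orientation: [0.738, 3.053, 0.001]
contact_force: [-1.3, 0.4, 7.4]
grip_width: 0.0331
gripper_force: 49.4
```

Call:
apply_moves([
  [0,0,0.3,0,0,-0.001,-1],
  [0,0,0.6,0,0,0,-1],
  [0,0,0.8,0,0,0,-1],
  [0,0,0.8,0,0,0,-1],
  [0,0,0.8,0,0,0,-1],
  [0,0,0.8,0,0,0,-1],
  [0,0,0.6,0,0,0,-1],
  [0,0,0.3,0,0,0,-1],
])

```text
clock: 5.32
tcp_pos: [0.4843, 0.03, 0.0619]
orientation: [1.505, 2.756, 0.001]
contact_force: [3.4, -0.3, -8.5]
grip_width: 0.0326
gripper_force: 53.2
```

```bash
cat > st.py <<'E'
from h import *
o=telemetry.get_obs();A=R.from_rotvec(o['orientation']).as_matrix()
print('phi',(-.06-(np.arctan2(A[1,0],A[0,0])-np.pi))%(2*np.pi),o['moment'],o['contact_force'],o['grip_width'],o['joints'].round(2),o['clock'])
E
python3 st.py
```

```text
phi 0.9398120072064269 [ 0.13838493 -0.76669544  0.12517195] [ 3.41557995 -0.32939061 -8.45114675] 0.032597798029574326 [-0.58  0.46  0.48  2.16 -0.37  0.6   0.74] 5.3167
```

Call:
apply_moves([
  [0,0,0.3,0,0,0,-1],
  [0,0,0.6,0,0,0,-1],
  [0,0,0.6,0,0,0,-1],
  [0,0,0.7,0,0,0,-1],
  [0,0,0.7,0,0,0,-1],
  [0,0,0.7,0,0,0,-1],
  [0,0,0.6,0,0,0,-1],
  [0,0,0.3,0,0,0,-1],
], grip_force=70)

```text
clock: 5.98
tcp_pos: [0.4845, 0.0301, 0.062]
orientation: [2.107, 2.329, 0.002]
contact_force: [5.4, 1.4, -9.1]
grip_width: 0.0328
gripper_force: 72.4
```

```bash
python3 st.py
```

```text
phi 1.4109195362204194 [ 0.24944467 -1.05609678  0.15116377] [ 5.36185348  1.44475983 -9.12846542] 0.03280531557655891 [-0.68  0.49  0.61  2.17 -0.48  0.62  0.38] 5.9833
```

Call:
apply_moves([
  [0,0,0.3,0,0,0,-1],
  [0,0,0.6,0,0,0,-1],
  [0,0,0.6,0,0,0,-1],
  [0,0,0.6,0,0,0,-1],
  [0,0,0.6,0,0,0,-1],
  [0,0,0.6,0,0,0,-1],
  [0,0,0.4,0,0,0,-1],
  [0,0,0,0,0,0,-1],
], grip_force=80)

```text
clock: 6.65
tcp_pos: [0.4848, 0.0301, 0.062]
orientation: [2.516, 1.88, 0.003]
contact_force: [6.1, 1.8, -10.5]
grip_width: 0.0322
gripper_force: 80.8
```

```bash
python3 st.py
```

```text
phi 1.7979630642650382 [ 0.22860405 -1.24282073 -0.05980135] [  6.06284327   1.83326518 -10.45509184] 0.03217268135531524 [-0.75  0.52  0.71  2.17 -0.57  0.64  0.08] 6.65
```

Call:
apply_moves([
  [0,0,0,0,0,0,1],
  [0,0,0,0,0,0,1],
  [0,0,0,0,0,0,1],
  [0,0,0,0,0,0,1],
  [0,0,0,0,0,0,1],
  [0,0,0,0,0,0,1],
  [0,0,0,0,0,-0.01,1],
  [0,0,0,0,0,-0.02,1],
])

```text
clock: 7.32
tcp_pos: [0.4822, 0.0294, 0.0913]
orientation: [-2.514, -1.882, 0.006]
contact_force: [0.7, 0.6, 0.1]
grip_width: 0.0852
gripper_force: 0.0
```

Call:
apply_moves([
  [0,0,0,0,0,-0.03,1],
  [0,0,0,0,0,-0.03,1],
  [0,0,0,0,0,-0.03,1],
  [0,0,0,0,0,-0.03,1],
  [0,0,0,0,0,0,1],
  [0,0,0,0,0,0,1],
  [0,0,0,0,0,0,1],
  [0,0,0,0,0,0,1],
])

```text
clock: 7.98
tcp_pos: [0.4828, 0.0297, 0.2112]
orientation: [-2.514, -1.882, 0.003]
contact_force: [1.1, 0.2, -0.1]
grip_width: 0.0853
gripper_force: 0.0
```

Run:
```python
from h import *
o=telemetry.get_obs();b=grab_frame('wrist')
A=R.from_rotvec(o['orientation']).as_matrix();np.savez('w3.npz',p=o['tcp_pos'],r=o['orientation'])
print(o['tcp_pos'],'phi',(-.06-(np.arctan2(A[1,0],A[0,0])-np.pi))%(2*np.pi))
cv2.imwrite('pics/w3.png',cv2.resize(b[100:400,80:480],None,fx=2,fy=2,interpolation=2))
```

```text
[0.48281321 0.02968613 0.21118111] phi 1.7963853678311166
```

View pics/w3.png

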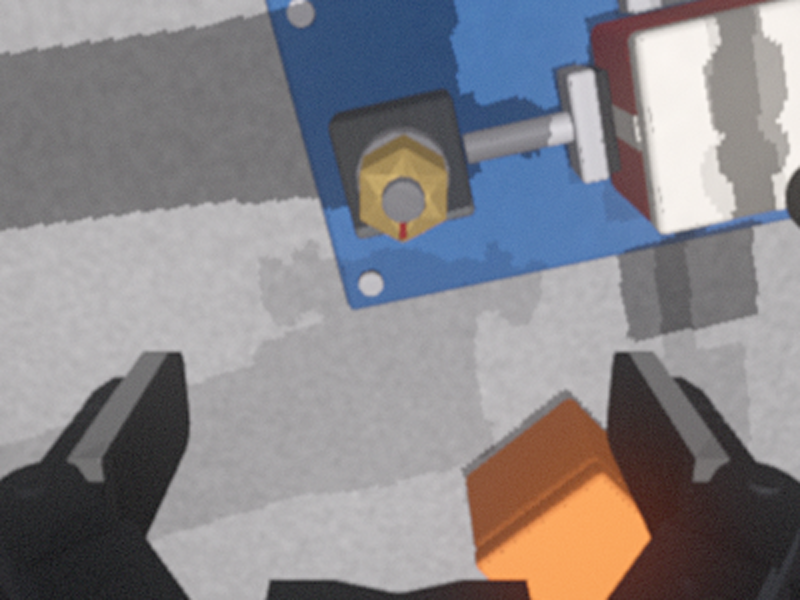

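The stripe still lines up with the fingers and points about 104° (1.81 rad) clockwise from the press's +x. The nut is tight and the pad presses on the tin. Next is the paddle: I raise, shut the fingers and go above it.

Call:
apply_moves([
  [0,0,0,0,0,-0.033,-1],
  [0,0,0,0,0,-0.033,-1],
  [0,0,0,0,0,-0.034,-1],
  [0,0,0,-0.0155,0.0315,0,-1],
  [0,0,0,-0.0155,0.0315,0,-1],
  [0,0,0,-0.0155,0.0315,0,-1],
  [0,0,0,-0.0155,0.0315,0,-1],
  [0,0,0,-0.0155,0.0315,0,-1],
])

```text
clock: 8.7
tcp_pos: [0.6137, -0.0898, 0.3102]
orientation: [-2.513, -1.883, 0.003]
contact_force: [0.6, 0.1, 1.2]
grip_width: 0.0002
gripper_force: 0.0
```

Call:
apply_moves([
  [0,0,0,0,0,0,-1],
  [0,0,0,0,0,0,-1],
  [0,0,0,0,0,0,-1],
  [0,0,0,0,0,0,-1],
  [0,0,0,0,0,0,-1],
  [0,0,0,0,0,0,-1],
  [0,0,0,0,0,0,-1],
  [0,0,0,0,0,0,-1],
])

```text
clock: 9.37
tcp_pos: [0.6129, -0.0883, 0.3121]
orientation: [-2.514, -1.884, -0.001]
contact_force: [0.1, -0.2, 0.5]
grip_width: -0.0004
gripper_force: 0.0
```

```bash
cat > pd.py <<'E'
from h import *
o=telemetry.get_obs();A=R.from_rotvec(o['orientation']).as_matrix()
q=(.6186,.0215,-.06)
L=np.array([0,.1,.2,.3,.32,.355])
th=.384-L
P=press2w(np.c_[0*th,.12-.255*np.cos(th)+.014*np.sin(th),.15+.255*np.sin(th)+.014*np.cos(th)],q)
print(o['clock'],o['tcp_pos'],o['contact_force'],o['grip_width'])
for l,p in zip(L,P):print(l,p.round(4),((p-o['tcp_pos'])@A).round(4))
E
python3 pd.py
```

```text
9.3667 [ 0.61288587 -0.0882631   0.31211958] [ 0.08513757 -0.16980093  0.46750656] -0.00038492005894151743
0.0 [ 0.6119 -0.0895  0.2585] [-0.0015 -0.0006  0.0536]
0.1 [ 0.6114 -0.0991  0.2349] [-0.0109  0.0016  0.0772]
0.2 [ 0.6109 -0.1064  0.2104] [-0.018   0.0032  0.1017]
0.3 [ 0.6106 -0.1112  0.1853] [-0.0227  0.0042  0.1268]
0.32 [ 0.6106 -0.1118  0.1803] [-0.0234  0.0044  0.1318]
0.355 [ 0.6105 -0.1127  0.1714] [-0.0243  0.0046  0.1407]
```

Call:
apply_moves([
  [0,0,0,-0.001,0,0.015,-1],
  [0,0,0,-0.001,0,0.015,-1],
  [0,0,0,0,0,0.012,-1],
  [0,0,0,0,0,0.008,-1],
  [0,0,0,-0.002,0,0.007,-1],
  [0,0,0,-0.003,0.001,0.007,-1],
  [0,0,0,-0.003,0.001,0.007,-1],
  [0,0,0,-0.002,0,0.006,-1],
], grip_force=40)

```text
clock: 10.03
tcp_pos: [0.6116, -0.1008, 0.2352]
orientation: [-2.514, -1.882, -0.001]
contact_force: [-1.4, 1.6, 6.8]
grip_width: 0.0002
gripper_force: 3.4
```

Call:
apply_moves([
  [0,0,0,-0.001,0,0.003,-1],
  [0,0,0,-0.002,0.001,0.006,-1],
  [0,0,0,-0.002,0,0.006,-1],
  [0,0,0,-0.001,0.001,0.006,-1],
  [0,0,0,-0.001,0,0.005,-1],
  [0,0,0,0,0,0.002,-1],
  [0,0,0,0,0,0,-1],
  [0,0,0,0,0,0,-1],
])

```text
clock: 10.7
tcp_pos: [0.6113, -0.1085, 0.2076]
orientation: [-2.515, -1.882, -0.0]
contact_force: [-3.4, 0.8, 7.9]
grip_width: 0.0003
gripper_force: 3.6
```

```bash
python3 pd.py
```

```text
10.7 [ 0.61126377 -0.10848875  0.20757696] [-3.43640821  0.80073707  7.89456437] 0.00029457898790466696
0.0 [ 0.6119 -0.0895  0.2585] [ 0.0184 -0.0047 -0.0509]
0.1 [ 0.6114 -0.0991  0.2349] [ 0.009  -0.0026 -0.0273]
0.2 [ 0.6109 -0.1064  0.2104] [ 0.0019 -0.0009 -0.0028]
0.3 [ 0.6106 -0.1112  0.1853] [-0.0028  0.0002  0.0222]
0.32 [ 0.6106 -0.1118  0.1803] [-0.0034  0.0003  0.0273]
0.355 [ 0.6105 -0.1127  0.1714] [-0.0043  0.0005  0.0362]
```

Call:
apply_moves([
  [0,0,0,-0.001,0,0.003,-1],
  [0,0,0,-0.001,0,0.005,-1],
  [0,0,0,-0.001,0,0.005,-1],
  [0,0,0,-0.001,0,0.005,-1],
  [0,0,0,0,0,0.005,-1],
  [0,0,0,0,0,0.005,-1],
  [0,0,0,0,0,0.003,-1],
  [0,0,0,0,0,0,-1],
])

```text
clock: 11.37
tcp_pos: [0.6109, -0.1134, 0.1772]
orientation: [2.514, 1.881, 0.001]
contact_force: [-2.8, -0.4, 10.9]
grip_width: 0.0004
gripper_force: 5.4
```

Call:
apply_moves([
  [0,0,0,0,0,0.001,-1],
  [0,0,0,0,0,0.001,-1],
  [0,0,0,0,0,0.001,-1],
  [0,0,0,0,0,0.001,-1],
  [0,0,0,0,0,0,-1],
  [0,0,0,0,0,0,-1],
  [0,0,0,0,0,0,-1],
  [0,0,0,0,0,0,-1],
])

```text
clock: 12.03
tcp_pos: [0.6109, -0.1138, 0.1738]
orientation: [2.514, 1.88, 0.002]
contact_force: [-4.9, -0.3, 13.1]
grip_width: 0.0001
gripper_force: 6.1
```

```bash
python3 pd.py
python3 - <<'E'
from h import *
b=grab_frame('scene');K,T=cam('scene')
cv2.imwrite('pics/s2.png',cv2.resize(b[160:290,230:400],None,fx=4.5,fy=4.5,interpolation=2))
E
```

```text
12.0333 [ 0.61085599 -0.11377528  0.1738308 ] [-4.92360693 -0.30134876 13.08612941] 8.416432225480176e-05
0.0 [ 0.6119 -0.0895  0.2585] [ 0.0236 -0.0057 -0.0847]
0.1 [ 0.6114 -0.0991  0.2349] [ 0.0142 -0.0035 -0.0611]
0.2 [ 0.6109 -0.1064  0.2104] [ 0.0071 -0.0019 -0.0366]
0.3 [ 0.6106 -0.1112  0.1853] [ 0.0024 -0.0009 -0.0115]
0.32 [ 0.6106 -0.1118  0.1803] [ 0.0018 -0.0008 -0.0065]
0.355 [ 0.6105 -0.1127  0.1714] [ 0.0009 -0.0006  0.0024]
```

View pics/s2.png

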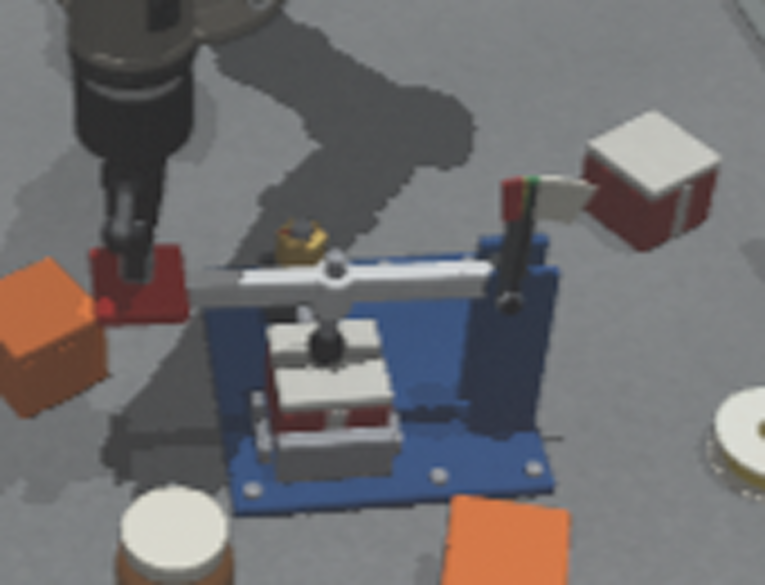

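The needle tip at (527,183) stands on the green segment, and the TCP height implies a lever angle of about 0.345. I push 2 mm more to centre it.

Call:
apply_moves([
  [0,0,0,0,0,0.001,-1],
  [0,0,0,0,0,0.001,-1],
  [0,0,0,0,0,0,-1],
  [0,0,0,0,0,0,-1],
  [0,0,0,0,0,0,-1],
  [0,0,0,0,0,0,-1],
  [0,0,0,0,0,0,-1],
  [0,0,0,0,0,0,-1],
])

```text
clock: 12.75
tcp_pos: [0.6108, -0.1139, 0.1718]
orientation: [2.514, 1.88, 0.001]
contact_force: [-4.7, -1.6, 13.3]
grip_width: -0.0
gripper_force: 6.1
```

Run:
```python
from h import *
for i in range(8):grab_frame('scene')
o=telemetry.get_obs();print(o['tcp_pos'],o['contact_force'])
if .166<o['tcp_pos'][2]<.177: print(order.hand_in())
```

```text
[ 0.61086571 -0.11393446  0.17186608] [-3.30585246 -2.02892264 11.75237323]
the job is handed in; nothing more can be done
None
```

The job is handed in, with no verdict returned: the nut is tight at about 1.8 rad with the jaw pad against the tin, and the arm is holding the paddle down in the green band (lever about 0.35 rad, 12 N).

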